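# Sort two sealed cartridges by weight and stack the bins on their ledges

### The job

Two sealed cartridges that look alike stand on the bench, one filled and heavy, one empty and light: put the heavy one into the stack-nest bin in the green tray and the light one into the other bin. Then set the other bin, with its cartridge, gently on the bin in the tray, turned end for end (thumb tabs at opposite ends) so that it rests level on the ledges instead of nesting. Leave the lower bin where it stands and do not disturb the other things.

Things in the scene. Friction and masses are not known exactly. Their poses are not given: they have to be found in the camera images.
- tray: Shallow green tray, 126 x 196 x 30 mm, fixed on the bench; origin at the centre of its underside, x across, y along its length, z up. Floor 2 mm thick, walls up to 8 mm thick and 28 mm high. The lower bin stands in it.
- lower_bin: Open grey plastic stack-nest bin in the tray, 134 mm long (x), 68 mm wide (y), 52 mm high, 160 g; origin at its middle, 26 mm above its underside, z up. Walls flare: base 116 x 50 mm outside; walls and floor 2 mm thick; inside 112 x 46 mm at the floor, about 125 x 59 mm at the rim. Each long side has two hollow pillars dented inwards (see lower_bin_ledge).
- lower_bin_ledge (a point): Point midway between the two ledges at the bin's x = +46 mm, at their height, 14 mm above the bin's middle (40 mm above its underside, 12 mm below the rim). Ledges: flat tops, 10 mm wide, of pillars (16 mm wide at the floor) at x = +46 and x = -26 mm on both long sides, 8 mm deep from the wall. Free width between opposite pillars: 30 mm at the floor, 40 mm at the ledges.
- lower_bin_tab (a point): Thumb tab of the lower bin: a tongue 9 mm long, 30 mm wide, in the middle of the rim at the +x end only; this point is 70 mm from the bin's middle along +x and 24 mm above it.
- upper_bin: The other bin, identical (sizes, axes, ledges, 160 g), empty on the bench at first, roughly the same way round as the lower one; origin at its middle, 26 mm above its underside. An upright skirt 22 mm high (30 to 52 mm above the underside) runs round the rim, 68 mm wide over the long sides: made to be gripped from above, across the width at mid-length.
- upper_bin_tab (a point): Thumb tab of the upper bin, at its +x end, 70 mm from its middle along +x, 24 mm above it. Set the same way round as the lower bin, it nests, or lands on the cartridge. Turned half a turn and centred over the lower bin, its floor rests on the four ledges, underside 40 mm above the other's, with 3 mm of play all round, clear of a cartridge below.
- cartridge_1: Sealed round aluminium cartridge standing upright, 26 mm diameter, 34 mm high; origin at its centre, half-way up, z up. Looks the same as the other one. One of the two is filled and weighs 270 to 370 g, the other is empty and weighs 50 to 70 g; which is which cannot be seen.
- cartridge_2: Sealed round aluminium cartridge of the same look and size as the first; origin at its centre, half-way up, z up.
- loupe: Black round loupe, 34 mm diameter, 31 mm high, loose on the bench; a bystander, origin at the centre of its underside.
- tape_roll: Roll of beige tape, 100 mm across, 25 mm high, loose on the bench; a bystander, origin at the centre of its underside.
- marker: White marker pen with a black cap, 135 mm long, loose on the bench; a bystander, origin at its middle.
There are look-alikes about, which are no part of the job. What is shaped like the cartridge_1 but purple or yellow is not meant.

How it is judged:
At the end, for the whole second after the job is handed in: Heavy cartridge on the lower bin's floor, light one on the upper bin's floor; upper bin at rest on the ledges, tabs opposed, centres within 7 mm, middles 37.5 to 43 mm apart in height, both bins level within 0.05 rad; lower bin within 30 mm of its start (((contact force between cartridge_1 and lower_bin above 1.5 N and z of cartridge_1 in the frame of lower_bin between -0.02 and 0.002 m and z of cartridge_2 in the frame of upper_bin between -0.02 and 0.002 m and horizontal distance between cartridge_1 and lower_bin below 0.06 m and horizontal distance between cartridge_2 and upper_bin below 0.06 m) or (contact force between cartridge_2 and lower_bin above 1.5 N and z of cartridge_2 in the frame of lower_bin between -0.02 and 0.002 m and z of cartridge_1 in the frame of upper_bin between -0.02 and 0.002 m and horizontal distance between cartridge_2 and lower_bin below 0.06 m and horizontal distance between cartridge_1 and upper_bin below 0.06 m)) and z of upper_bin in the frame of lower_bin between 0.0375 and 0.043 m and horizontal distance between upper_bin and lower_bin below 0.007 m and x of upper_bin_tab in the frame of lower_bin below -0.055 m and angle between each of upper_bin, lower_bin's own z axis and vertical below 0.05 rad and distance of lower_bin from where it was at the start of the episode below 0.03 m and linear speed of upper_bin below 0.02 m/s and linear speed of each of cartridge_1, cartridge_2 below 0.03 m/s); the robot touches nothing.
It fails at once if the upper bin is dropped or slammed onto the lower one (over 0.35 m/s in the last 20 mm, or over 60 N between them) (contact force between upper_bin and lower_bin above 60 N or (linear speed of upper_bin above 0.35 m/s and horizontal distance between upper_bin and lower_bin below 0.03 m and z of upper_bin in the frame of lower_bin below 0.06 m)).
It fails at once if the loupe, the tape roll or the marker is pushed more than 30 mm (distance of any of loupe, tape_roll, marker from where it was at the start of the episode above 0.03 m).
It also fails if it takes over 70 s, if anything falls off the work surface, if the arm or the gripper's body presses on something with over 40 N, if the wrist force passes 120 N, or if a joint passes its speed limit or range.

### The arm

A 6-joint arm with a two-finger parallel gripper is mounted at the origin on a cart in front of the work surface, level with it; the furniture and walls round the work are solid. World frame = base frame: x ahead of the robot, y to its left, z up, the work surface at z = 0. Lengths are in m, angles in rad, forces in N, time in s.
With the tool pointing down it reaches from about 0.375 to 0.975 m from the base axis. Payload 3.8 kg.
Tool frame: the origin (TCP) lies at the very end of the fingers, on their centre line; the grasp point (between the pads) lies behind it (bot.tcp_to_grasp is the y of the grasp point in the tool frame, in m); y points along the fingers, z is the direction in which the jaws open and shut, and the axes are right-handed (so a half turn about y gives the same grasp; the last joint's range is limited). The gripper opens to 85 mm and grips with 20 to 120 N. Pads are 22 mm wide; open, the fingers measure 114 mm over their backs; the gripper's body (76 mm by 85 mm) begins 54 mm behind the grasp point. The pads swing forward as they close: fully open they stand 13 mm farther back than shut.
Start: joints at [-1.334, 0.264, 1.604, -0, 1.274, -0.037], TCP at [0.183, -0.65, 0.231] pointing down, gripper open.
Joint ranges: [-2.63, 2.63], [-0.94, 2.18], [0.31, 2.57], [-1.31, 4.45], [0, 2.66], [-2.55, 2.55]. Speed limits (rad/s): [2.57, 2.57, 3.14, 3.14, 3.14, 3.14].

### API

Orientations are given as a rotation vector (axis times angle).
In Python, from workcell import bot, optics, workorder gives the robot as it stands.
- The arm moves only by the shell command python3 -m handwheel 'ROWS' [FORCE]. ROWS is JSON, a list of rows, each a list of 7 numbers: the shift along the tool's x, y, z in m, then the turn, a rotation vector about the tool's x, y, z in rad, then the opening, from 0 (shut) to 1 (fully open). A call has 1 to 8 rows; each row shifts and turns the commanded pose from where the row before left it, along the tool's axes as they then stand; what a row does not reach is not made up. A row lasts 1/8 s, in which the tool goes at most 62.5 mm and 10.7 degrees, less where a joint would pass 70% of its speed; a pose out of reach is approached as far as the arm can. A call with a gripper value outside its range is refused whole. The fingers move at their own pace and stop on an object; FORCE is the grip in N (left out, the last holds). Time passes only in rows, so rows that do not move let the fingers close. It gives the time, the measured TCP pose, the force and the opening at its end, in the units of the state.
- bot.read_state(): the state, without advancing time (a new reading comes with each control period).
- optics.read_camera(name): name is "scene" or "side" or "wrist"; returns a dict with "image" (420x560x3 uint8, red, green, blue), "z_map" (420x560 float32, m along the optical axis (not along the pixel's ray), 0 where there is no reading), "mtx" (3x3 intrinsics, pixels), "world_from_camera" (4x4, takes a point from camera to world coordinates); the wrist camera has in their place "hand_eye" (4x4, takes a point from camera to tool coordinates, whose origin is the TCP and whose axes are the tool frame's). Camera axes: x right, y down, z forward; pixel columns grow to the right and rows downward; lengths in m; the calibration is good to about 2 mm. A picture is of the moment at which its call begins: read the wrist's pose just before it.
- workorder.finish_job(): hands the job in, once; it reports no verdict.
The state is a dict: "time": time; "q": joint angles; "joint_vel": joint speeds; "joint_torque": joint torques, N m; "tool_pos": TCP position; "tcp_rot": TCP orientation; "wrist_force": force on the tool from outside, world axes, zero at the start; "torque": the same for the moment, N m; "width": opening from 0.0 (shut) to 1.0 (fully open).
Only numpy, scipy, OpenCV 4.12 (cv2) and the standard library are available. Lean on these libraries where they do the work, as an engineer would, in place of code of your own. Each camera call takes 0.05 s, during which the arm holds its last target.

## Working session

There is one attempt and no reset: what is moved stays moved. The work goes in short steps, Python scripts to look and compute and a shell command to move; the robot and the scene stay as the last step left them, time stands still between calls to the robot, and variables do not carry over. Pictures are saved under pics/ and viewed, and the job is handed in when it is done.

```bash
mkdir -p pics; ls; python3 - <<'E'
from workcell import bot, optics
import cv2,numpy as np
print(bot.read_state(), bot.tcp_to_grasp)
for n in ["scene","side","wrist"]:
    c=optics.read_camera(n); cv2.imwrite(f"pics/{n}0.png",c["image"][:,:,::-1]); np.savez(f"{n}0.npz",**c)
    print(n,c["mtx"].tolist(), np.round(c.get("world_from_camera",c.get("hand_eye")),4).tolist())
E
```

```text
pics
{'time': 0.0, 'q': array([-1.33391734e+00,  2.64768991e-01,  1.60539301e+00, -1.99057281e-05,
        1.27370710e+00, -3.68637546e-02]), 'joint_vel': array([-0.00054343,  0.00052524, -0.00036022, -0.00019474, -0.00050142,
       -0.00039367]), 'joint_torque': array([-1.98002577e-03, -5.15115595e+01, -3.67313719e+01, -4.21409950e-04,
        1.28474634e-02, -1.04832324e-05]), 'tool_pos': array([ 0.18231802, -0.64913913,  0.2299411 ]), 'tcp_rot': array([-0.28606842,  2.07743825, -2.07269769]), 'wrist_force': array([-0.24151212, -0.54954637, -0.16651344]), 'torque': array([-0.04433253,  0.02787382,  0.03163743]), 'width': 1.0027890530071963} -0.0187
scene [[399.14157976420825, 0.0, 278.2121080892397], [0.0, 399.14157976420825, 206.9432642879746], [0.0, 0.0, 1.0]] [[-0.7827, -0.3427, 0.5196, 0.0055], [-0.6221, 0.4031, -0.6712, 0.6615], [0.0206, -0.8486, -0.5287, 0.6029], [0.0, 0.0, 0.0, 1.0]]
side [[443.28682064453756, 0.0, 281.8937684737801], [0.0, 443.28682064453756, 211.1557045426426], [0.0, 0.0, 1.0]] [[-0.9686, -0.174, 0.1774, 0.3449], [-0.2481, 0.638, -0.729, 0.7145], [0.0137, -0.7501, -0.6612, 0.7375], [0.0, 0.0, 0.0, 1.0]]
wrist [[293.7455860178398, 0.0, 280.1510551290113], [0.0, 293.7455860178398, 211.44981077476197], [0.0, 0.0, 1.0]] [[-0.0007, 0.9593, 0.2825, -0.0709], [-0.0009, -0.2825, 0.9593, -0.1423], [1.0, 0.0004, 0.0011, -0.0006], [0.0, 0.0, 0.0, 1.0]]
```

View pics/scene0.png

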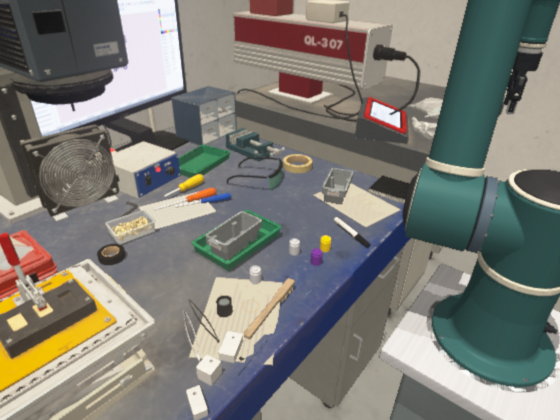

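View pics/side0.png

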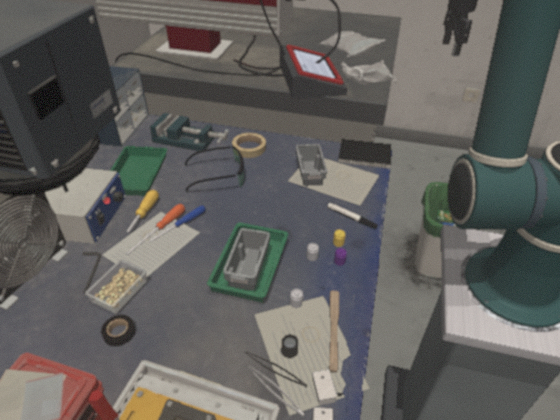

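View pics/wrist0.png

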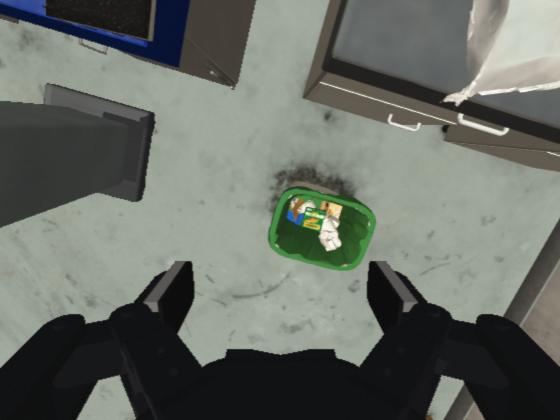

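The scene and side views show both grey bins: the lower one in the tray at scene (237,235), the upper at (338,185). The two white-topped cartridges are at scene (294,247) and (255,274). Next I'll zoom in and localise them.

```bash
cat > h.py <<'E'
import numpy as np,cv2
def load(n): return dict(np.load(n+".npz"))
def W(c): 
    return c["world_from_camera"]
def cloud(c,T):
    z=c["z_map"]; K=c["mtx"]; v,u=np.mgrid[:z.shape[0],:z.shape[1]]
    P=np.stack([(u-K[0,2])/K[0,0]*z,(v-K[1,2])/K[1,1]*z,z],-1)
    return P@T[:3,:3].T+T[:3,3]
def ray(c,T,u,v,h):
    K=c["mtx"]; d=T[:3,:3]@np.array([(u-K[0,2])/K[0,0],(v-K[1,2])/K[1,1],1]); o=T[:3,3]
    return o+d*(h-o[2])/d[2]
E
python3 - <<'E'
from h import *
for n in ["scene0","side0"]:
    c=load(n);P=cloud(c,W(c))
    for p in ([(294,243),(255,270),(237,232),(338,180),(350,232),(224,306),(297,163),(316,257),(325,243),(200,240),(300,300)] if n=="scene0" else [(313,247),(297,294),(246,255),(312,163),(352,214),(290,345),(250,145),(340,235),(340,255),(230,240)]):
        print(n,p,np.round(P[p[1],p[0]],3))
a=load("side0")["image"][:,:,::-1]
cv2.imwrite("pics/z1.png",cv2.resize(a[120:380,190:400],None,fx=2.3,fy=2.3,interpolation=cv2.INTER_CUBIC))
a=load("scene0")["image"][:,:,::-1]
cv2.imwrite("pics/z2.png",cv2.resize(a[150:330,180:400],None,fx=3,fy=3,interpolation=cv2.INTER_CUBIC))
E
```

```text
scene0 (294, 243) [0.436 0.041 0.034]
scene0 (255, 270) [0.441 0.174 0.037]
scene0 (237, 232) [0.587 0.078 0.017]
scene0 (338, 180) [ 0.536 -0.325  0.019]
scene0 (350, 232) [ 0.371 -0.114  0.011]
scene0 (224, 306) [0.422 0.287 0.031]
scene0 (297, 163) [ 0.727 -0.371  0.001]
scene0 (316, 257) [0.372 0.043 0.026]
scene0 (325, 243) [ 0.385 -0.015  0.026]
scene0 (200, 240) [0.624 0.166 0.024]
scene0 (300, 300) [0.335 0.155 0.002]
side0 (313, 247) [0.438 0.037 0.035]
side0 (297, 294) [0.443 0.173 0.036]
side0 (246, 255) [0.583 0.071 0.004]
side0 (312, 163) [ 0.511 -0.323  0.001]
side0 (352, 214) [ 0.37  -0.112  0.019]
side0 (290, 345) [0.431 0.28  0.024]
side0 (250, 145) [ 0.712 -0.37  -0.003]
side0 (340, 235) [ 0.386 -0.019  0.032]
side0 (340, 255) [0.377 0.043 0.032]
side0 (230, 240) [0.623 0.06  0.03 ]
```

View pics/z1.png

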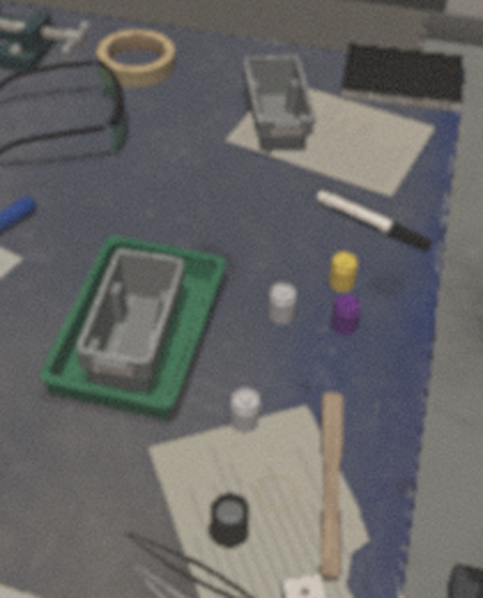

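View pics/z2.png

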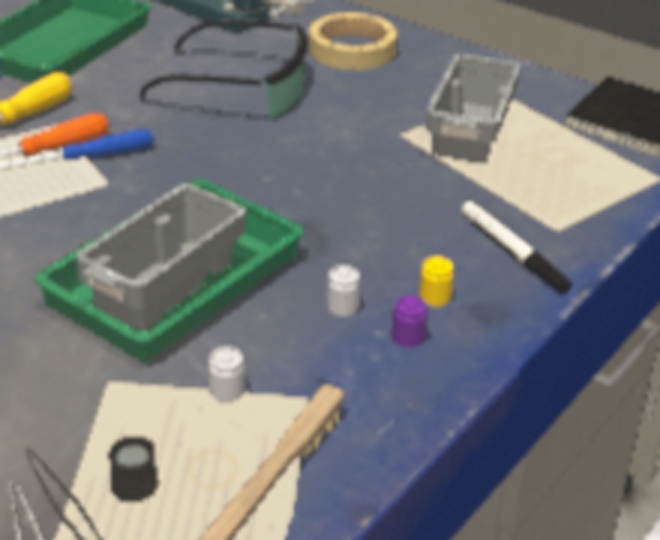

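```bash
cat >> h.py <<'E'
from scipy.spatial.transform import Rotation as Ro
def Rgoal(yaw):
    # tool y down, tool z (jaw) horizontal at angle yaw from world x
    z=np.array([np.cos(yaw),np.sin(yaw),0]); y=np.array([0,0,-1.]); x=np.cross(y,z)
    return np.stack([x,y,z],1)
def rel(pos,yaw,s=None):
    from workcell import bot
    s=s or bot.read_state()
    R=Ro.from_rotvec(s["tcp_rot"]).as_matrix()
    d=R.T@(np.array(pos)-s["tool_pos"]); rv=Ro.from_matrix(R.T@Rgoal(yaw)).as_rotvec()
    print("t%.2f shift(tool)"%s["time"],np.round(d,4),"turn",np.round(rv,4),"| yaw now",round(yawnow(s),4),"q1,q6",np.round(s["q"][[0,5]],2))
def yawnow(s):
    R=Ro.from_rotvec(s["tcp_rot"]).as_matrix(); return np.arctan2(R[1,2],R[0,2])
def Wt(c,s):
    T=np.eye(4);T[:3,:3]=Ro.from_rotvec(s["tcp_rot"]).as_matrix();T[:3,3]=s["tool_pos"]
    return T@c["hand_eye"]
def shot(tag,names=("wrist",)):
    from workcell import bot,optics
    out=[]
    for n in names:
        s=bot.read_state(); c=optics.read_camera(n)
        if n=="wrist": c["world_from_camera"]=Wt(c,s)
        cv2.imwrite(f"pics/{n}_{tag}.png",c["image"][:,:,::-1]); np.savez(f"{n}_{tag}.npz",**c); out.append(c)
    return out
E
python3 - <<'E'
from h import *
from workcell import bot
s=bot.read_state(); print(Ro.from_rotvec(s["tcp_rot"]).as_matrix().round(3))
rel([0.43,0.02,0.25],np.pi/2); rel([0.43,0.02,0.25],-np.pi/2); rel([0.43,0.02,0.25],0)
E
```

```text
[[-0.963 -0.     0.27 ]
 [-0.27   0.002 -0.963]
 [-0.    -1.    -0.002]]
t0.15 shift(tool) [-0.4194 -0.0187 -0.5774] turn [ 2.0000e-04 -2.8678e+00 -2.6000e-03] | yaw now -1.297 q1,q6 [-1.33 -0.04]
t0.15 shift(tool) [-0.4194 -0.0187 -0.5774] turn [1.800e-03 2.738e-01 2.000e-04] | yaw now -1.297 q1,q6 [-1.33 -0.04]
t0.15 shift(tool) [-0.4194 -0.0187 -0.5774] turn [ 1.500e-03 -1.297e+00 -1.200e-03] | yaw now -1.297 q1,q6 [-1.33 -0.04]
```

```bash
python3 - <<'E'
from h import *
for n in ["scene0","side0"]:
    c=load(n);P=cloud(c,W(c)); hsv=cv2.cvtColor(c["image"],cv2.COLOR_RGB2HSV)
    for nm,cx,cy,lo in [("low",.585,.075,.044),("up",.525,-.325,.042)]:
        m=(abs(P[...,0]-cx)<.09)&(abs(P[...,1]-cy)<.11)&(P[...,2]>lo)&(P[...,2]<.075)&(c["z_map"]>0)
        r=cv2.minAreaRect((P[m][:,:2]*1000).astype(np.float32)); print(n,nm,m.sum(),r, np.median(P[m][:,2]))
E
```

```text
scene0 low 664 ((567.355224609375, 108.91091918945312), (70.48841857910156, 145.9450225830078), 2.3217625617980957) 0.053009736755524284
scene0 up 242 ((509.0246887207031, -275.28399658203125), (68.55633544921875, 140.17755126953125), 19.838497161865234) 0.050921733722464835
side0 low 621 ((567.6718139648438, 108.89055633544922), (68.8469009399414, 145.1827392578125), 2.4897751808166504) 0.05221732864935147
side0 up 237 ((508.7024841308594, -274.3294372558594), (68.73914337158203, 137.0522003173828), 19.752769470214844) 0.04923498996666731
```

```bash
python3 -m handwheel '[[-0.0345,0.0023,-0.0502,0,0,0,1],[-0.0345,0.0023,-0.0502,0,0,0,1],[-0.0345,0.0023,-0.0502,0,0,0,1],[-0.0345,0.0023,-0.0502,0,0,0,1],[-0.0345,0.0023,-0.0502,0,0,0,1],[-0.0345,0.0023,-0.0502,0,0,0,1],[-0.0345,0.0023,-0.0502,0,0,0,1],[-0.0345,0.0023,-0.0502,0,0,0,1]]' 30; python3 -m handwheel '[[-0.0345,0.0023,-0.0502,0,0,0,1],[-0.0345,0.0023,-0.0502,0,0,0,1],[-0.0345,0.0023,-0.0502,0,0,0,1],[-0.0345,0.0023,-0.0502,0,0,0,1],[-0.0345,0.0023,-0.0502,0,0,0,1],[0,0,0,0,0.12,0,1],[0,0,0,0,0.112,0,1],[0,0,0,0,0,0,1]]'
python3 - <<'E'
from h import *
from workcell import bot
rel([0.437,0.1,0.2],-1.529)
shot("a")
E
```

```text
time: 1.15
tool_pos: [0.3398, -0.1867, 0.2128]
tcp_rot: [-0.284, 2.075, -2.075]
wrist_force: [0.9, -0.1, 0.4]
width: 0.999
time: 2.15
tool_pos: [0.4375, 0.1, 0.2011]
tcp_rot: [-0.049, 2.199, -2.2]
wrist_force: [0.7, -0.8, 0.0]
width: 0.997
t2.15 shift(tool) [ 0.0005  0.0011 -0.0001] turn [-0.0001  0.002   0.0006] | yaw now -1.527 q1,q6 [0.17 1.7 ]
```

View pics/wrist_a.png

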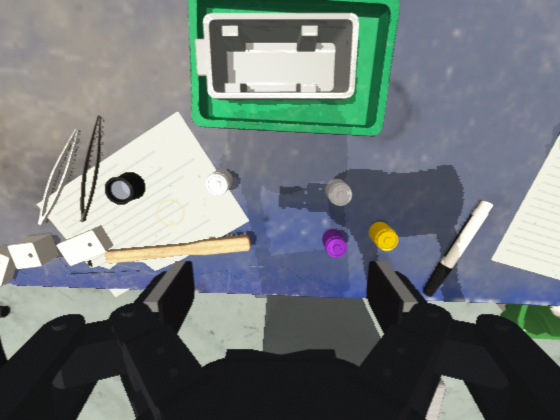

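The wrist view shows the cartridges at (219,181) and (339,191). The lower bin's tab is on the left (+y), and its ledges are visible.

```bash
python3 - <<'E'
from h import *
c=load("wrist_a");T=W(c);P=cloud(c,T)
for nm,u,v in [("A",339,191),("B",219,181),("purple",335,243),("yellow",383,236)]:
    p=P[v,u]; m=(np.hypot(P[...,0]-p[0],P[...,1]-p[1])<.025)&(P[...,2]>.028)&(P[...,2]<.05)
    v2,u2=np.nonzero(m); r=cv2.minEnclosingCircle(np.stack([u2,v2],1).astype(np.float32))
    print(nm,p.round(3),m.sum(),(P[m].min(0)+P[m].max(0))/2, cv2.minEnclosingCircle(P[m][:,:2].astype(np.float32)), ray(c,T,*r[0],.034).round(4))
m=(abs(P[...,0]-.567)<.1)&(abs(P[...,1]-.105)<.11)&(P[...,2]>.044)&(P[...,2]<.065)
print(cv2.minAreaRect((P[m][:,:2]*1000).astype(np.float32)),np.median(P[m][:,2]))
for n in ["scene0","side0"]:
    c=load(n);P=cloud(c,W(c))
    for x,y in[(.437,.04),(.442,.174)]:
        m=(np.hypot(P[...,0]-x,P[...,1]-y)<.03)&(P[...,2]>.005)&(P[...,2]<.05); print(n,m.sum(),cv2.minEnclosingCircle(P[m][:,:2].astype(np.float32)))
E
```

```text
A [0.443 0.037 0.033] 380 [0.438418   0.03431047 0.03189755] ((0.4387478828430176, 0.03437575697898865), 0.01213620975613594) [0.4394 0.0349 0.034 ]
B [0.448 0.166 0.032] 390 [0.44395416 0.16863624 0.03163368] ((0.44415000081062317, 0.1685837060213089), 0.012027733027935028) [0.4448 0.1679 0.034 ]
purple [0.382 0.035 0.031] 341 [0.37683969 0.03249436 0.03166322] ((0.37693464756011963, 0.03233936056494713), 0.01239231787621975) [0.3784 0.0333 0.034 ]
yellow [ 0.393 -0.019  0.032] 355 [ 0.3882286  -0.02419501  0.03175533] ((0.38795527815818787, -0.024275489151477814), 0.012252088636159897) [ 0.3895 -0.0229  0.034 ]
((566.1287841796875, 109.72161865234375), (68.52366638183594, 143.53492736816406), 2.588667392730713) 0.0537004499557211
scene0 161 ((0.4356738328933716, 0.04205052927136421), 0.023830749094486237)
scene0 194 ((0.4405321478843689, 0.17979304492473602), 0.02452738583087921)
side0 163 ((0.4394517242908478, 0.03631128370761871), 0.013348188251256943)
side0 197 ((0.4450673460960388, 0.17047780752182007), 0.01339039672166109)
```

```bash
python3 - <<'E'
from h import *
rel([0.439,0.035,0.005],-1.529)
E
```

```text
t2.20 shift(tool) [0.0013 0.1961 0.0647] turn [-0.0001  0.0023  0.0005] | yaw now -1.5267 q1,q6 [0.17 1.7 ]
```

```bash
python3 -m handwheel '[[0.001,0.04,0.032,0,0,0,1],[0,0.04,0.0325,0,0,0,1],[0,0.04,0,0,0,0,1],[0,0.04,0,0,0,0,1],[0,0.025,0,0,0,0,1],[0,0.011,0,0,0,0,1],[0,0,0,0,0,0,0],[0,0,0,0,0,0,0]]' 30; python3 -m handwheel '[[0,0,0,0,0,0,0],[0,0,0,0,0,0,0],[0,0,0,0,0,0,0],[0,-0.02,0,0,0,0,0],[0,-0.04,0,0,0,0,0],[0,-0.04,0,0,0,0,0],[0,0,0,0,0,0,0],[0,0,0,0,0,0,0]]'; python3 - <<'E'
from workcell import bot
import numpy as np
from h import *
s=bot.read_state(); print(s['wrist_force'],s['joint_torque'])
shot("b",("side","wrist"))
E
```

```text
time: 3.2
tool_pos: [0.4408, 0.0352, 0.0066]
tcp_rot: [-0.044, 2.199, -2.199]
wrist_force: [0.4, 0.6, 0.3]
width: 0.606
time: 4.2
tool_pos: [0.4383, 0.0353, 0.1042]
tcp_rot: [-0.048, 2.201, -2.201]
wrist_force: [-0.6, 0.1, -4.6]
width: 0.285
[-0.62600821  0.09974435 -4.61619529] [-4.85524535e-03 -3.12075698e+01 -3.52440763e+01  2.15286040e-03
 -1.20471600e-01 -4.50684784e-04]
```

View pics/wrist_b.png

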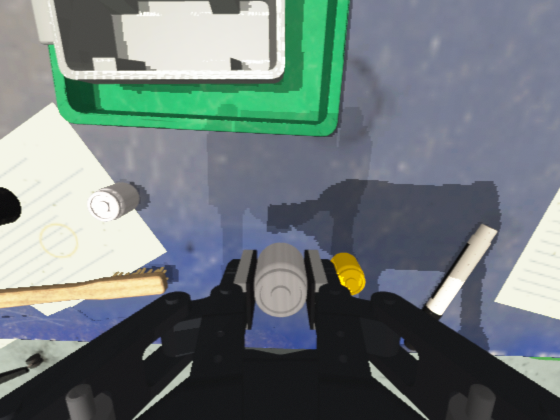

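The cartridge is gripped, seen at (280,280). A first reading of -4.6 N suggests the heavy one, so I'll take quiet readings to confirm.

```bash
for i in 1 2 3; do python3 -m handwheel '[[0,0,0,0,0,0,0]]' | grep -E "force"; done;  python3 - <<'E'
from h import *
rel([0.567,0.1,0.1],-1.529)
c=load("wrist_b");T=W(c);P=cloud(c,T)
m=(abs(P[...,0]-.567)<.1)&(abs(P[...,1]-.105)<.13)&(P[...,2]>.042)&(P[...,2]<.065)
v,u=np.nonzero(m); print(u.min(),u.max(),v.min(),v.max()); print(cv2.minAreaRect((P[m][:,:2]*1000).astype(np.float32)))
E
```

```text
wrist_force: [-0.6, 0.2, -3.7]
wrist_force: [-0.1, -0.3, -2.9]
wrist_force: [0.2, -0.1, -3.7]
t4.67 shift(tool) [-0.1303  0.0048 -0.0594] turn [ 0.0001 -0.      0.0008] | yaw now -1.529 q1,q6 [0.02 1.55]
31 284 0 81
((553.775634765625, 109.66215515136719), (44.856239318847656, 143.5316619873047), 2.1375255584716797)
```

It averages about -3.4 N, so this is the heavy one and it goes into the lower bin.

```bash
python3 -m handwheel '[[-0.0433,0.0016,-0.0238,0,0,0,0],[-0.0433,0.0016,-0.0238,0,0,0,0],[-0.0433,0.0016,-0.0238,0,0,0,0],[0,0,0,0,0,0,0],[0,0,0,0,0,0,0]]';  python3 - <<'E'
from h import *
rel([0.567,0.112,0.011],-1.527)
shot("c",("wrist","side"))
for n in ("wrist_c","side_c"):
    c=load(n);T=W(c);P=cloud(c,T)
    m=(abs(P[...,0]-.567)<.06)&(abs(P[...,1]-.105)<.1)&(P[...,2]>.044)&(P[...,2]<.06)
    print(cv2.minAreaRect((P[m][:,:2]*1000).astype(np.float32)))
E
```

```text
time: 5.3
tool_pos: [0.5656, 0.1119, 0.0998]
tcp_rot: [-0.049, 2.201, -2.202]
wrist_force: [-0.6, 0.9, -3.9]
width: 0.291
t5.30 shift(tool) [-0.0016  0.0888 -0.0001] turn [-0.0004 -0.0015  0.0022] | yaw now -1.5285 q1,q6 [0.15 1.68]
((566.111328125, 109.41253662109375), (68.87797546386719, 143.17274475097656), 2.3653507232666016)
((567.7095947265625, 109.77352905273438), (69.25904083251953, 145.62535095214844), 2.209592819213867)
```

View pics/wrist_c.png

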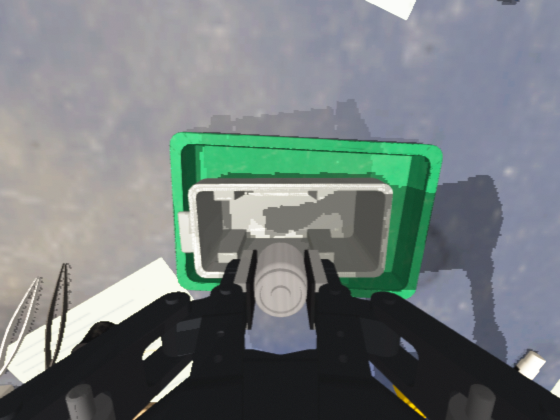

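The cartridge hangs over the lower bin and the bin pose agrees within about 1 mm. Descending.

```bash
python3 -m handwheel '[[-0.001,0.03,0,0,0,0,0],[0,0.03,0,0,0,0,0],[0,0.02,0,0,0,0,0],[0,0.007,0,0,0,0,0],[0,0,0,0,0,0,0],[0,0,0,0,0,0,0]]'
```

```text
time: 6.15
tool_pos: [0.5685, 0.1122, 0.0149]
tcp_rot: [-0.043, 2.2, -2.199]
wrist_force: [0.4, 0.4, -3.3]
width: 0.289
```

```bash
python3 -m handwheel '[[0,0.002,0,0,0,0,0],[0,0.001,0,0,0,0,0],[0,0,0,0,0,0,0]]';python3 -m handwheel '[[0,0.002,0,0,0,0,0],[0,0,0,0,0,0,0]]'
```

```text
time: 6.52
tool_pos: [0.5678, 0.1121, 0.0112]
tcp_rot: [-0.045, 2.2, -2.2]
wrist_force: [-1.1, 0.4, -0.9]
width: 0.288
time: 6.78
tool_pos: [0.5679, 0.1121, 0.0111]
tcp_rot: [-0.046, 2.2, -2.2]
wrist_force: [-5.7, -0.9, 13.4]
width: 0.292
```

```bash
python3 -m handwheel '[[0,0,0,0,0,0,0.5],[0,0,0,0,0,0,0.5],[0,0,0,0,0,0,0.5],[0,-0.02,0,0,0,0,0.5],[0,-0.04,0,0,0,0,0.5],[0,-0.05,0,0,0,0,0.5],[0,-0.02,0,0,0,0,0.5]]'; python3 - <<'E'
from h import *
shot("d",("wrist","side"))
rel([0.4445,0.169,0.12],-1.529)
rel([0.4445,0.169,0.005],-1.529)
E
```

```text
time: 7.65
tool_pos: [0.57, 0.1124, 0.1437]
tcp_rot: [-0.038, 2.198, -2.196]
wrist_force: [0.1, -0.3, 0.6]
width: 0.503
t7.75 shift(tool) [ 0.123   0.0218 -0.0617] turn [ 0.0008  0.     -0.007 ] | yaw now -1.529 q1,q6 [0.15 1.68]
t7.75 shift(tool) [ 0.1238  0.1368 -0.0617] turn [ 0.0008  0.     -0.007 ] | yaw now -1.529 q1,q6 [0.15 1.68]
```

View pics/wrist_d.png

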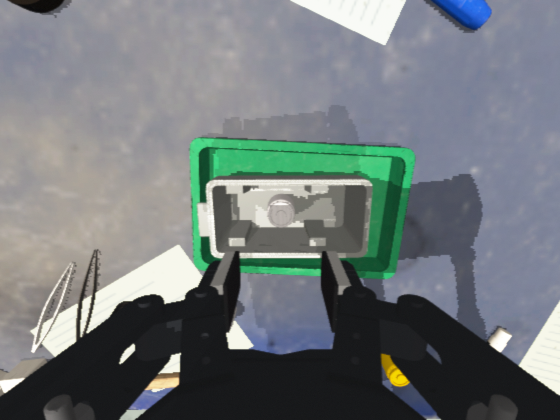

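The heavy cartridge stands in the lower bin at (281,212). Next is cartridge B.

```bash
python3 -m handwheel '[[0.041,0.007,-0.0205,0,0,0,0.8],[0.041,0.007,-0.0205,0,0,0,0.8],[0.041,0.007,-0.0205,0,0,0,0.8],[0,0.02,0,0,0,0,0.8],[0,0,0,0,0,0,0.8]]'; python3 - <<'E'
from h import *
rel([0.4445,0.169,0.006],-1.529)
E
```

```text
time: 8.38
tool_pos: [0.4386, 0.1676, 0.0945]
tcp_rot: [-0.054, 2.201, -2.205]
wrist_force: [0.3, 0.4, -0.2]
width: 0.798
t8.38 shift(tool) [-0.0065  0.0885 -0.0013] turn [-0.0018  0.0008  0.0063] | yaw now -1.5281 q1,q6 [0.31 1.84]
```

```bash
python3 -m handwheel '[[-0.004,0.03,-0.001,0,0,0,0.8],[0,0.03,0,0,0,0,0.8],[0,0.02,0,0,0,0,0.8],[0,0.008,0,0,0,0,0.8],[0,0,0,0,0,0,0],[0,0,0,0,0,0,0],[0,0,0,0,0,0,0],[0,0,0,0,0,0,0]]'; python3 -m handwheel '[[0,-0.02,0,0,0,0,0],[0,-0.04,0,0,0,0,0],[0,-0.04,0,0,0,0,0],[0,-0.03,0,0,0,0,0],[0,0,0,0,0,0,0],[0,0,0,0,0,0,0]]';  for i in 1 2 3; do python3 -m handwheel '[[0,0,0,0,0,0,0]]' | grep -E "force"; done; python3 - <<'E'
from h import *
rel([0.51,-0.275,0.13],-1.225)
E
```

```text
time: 9.38
tool_pos: [0.447, 0.1698, 0.0107]
tcp_rot: [-0.043, 2.2, -2.198]
wrist_force: [0.6, -0.3, 4.7]
width: 0.285
time: 10.12
tool_pos: [0.445, 0.1693, 0.1386]
tcp_rot: [-0.048, 2.201, -2.201]
wrist_force: [-0.5, 0.3, -1.1]
width: 0.291
wrist_force: [-0.4, -0.5, -1.0]
wrist_force: [-0.8, 0.3, -1.0]
wrist_force: [0.2, -0.9, 0.1]
t10.50 shift(tool) [-0.046   0.0089  0.4467] turn [-1.00e-04 -3.04e-01  1.40e-03] | yaw now -1.529 q1,q6 [0.31 1.84]
```

About -0.6 N, so B is the light one and goes into the upper bin.

```bash
python3 -m handwheel '[[-0.0055,0,0.0554,0,0,0,0],[-0.0055,0,0.0554,0,0,0,0],[-0.0055,0,0.0554,0,0,0,0],[-0.0055,0,0.0554,0,0,0,0],[-0.0055,0,0.0554,0,0,0,0],[-0.0055,0,0.0554,0,0,0,0],[-0.0055,0,0.0554,0,0,0,0],[-0.0055,0,0.0554,0,0,0,0]]' ;python3 -m handwheel '[[0,0,0,0,-0.152,0,0],[0,0,0,0,-0.152,0,0],[0,0,0,0,0,0,0],[0,0,0,0,0,0,0]]'; python3 - <<'E'
from h import *
rel([0.508,-0.2715,0.14],-1.225)
shot("e",("wrist","side"))
for n in ("wrist_e","side_e"):
    c=load(n);T=W(c);P=cloud(c,T)
    m=(abs(P[...,0]-.51)<.08)&(abs(P[...,1]+.277)<.095)&(P[...,2]>.042)&(P[...,2]<.056)&(c["z_map"]>0)
    print(cv2.minAreaRect((P[m][:,:2]*1000).astype(np.float32)))
E
```

```text
time: 11.5
tool_pos: [0.5084, -0.2734, 0.1394]
tcp_rot: [-0.045, 2.201, -2.2]
wrist_force: [1.1, 0.1, -0.8]
width: 0.29
time: 12.0
tool_pos: [0.5083, -0.2713, 0.1394]
tcp_rot: [-0.353, 2.035, -2.035]
wrist_force: [0.4, -0.1, 0.2]
width: 0.289
t12.00 shift(tool) [ 0.0003 -0.0006  0.0001] turn [ 0.0003 -0.0023  0.0002] | yaw now -1.2273 q1,q6 [-0.53  0.69]
((506.12939453125, -271.18682861328125), (68.23421478271484, 143.3212127685547), 19.853469848632812)
((507.2212829589844, -270.6217041015625), (68.83183288574219, 143.99746704101562), 19.77179718017578)
```

View pics/wrist_e.png

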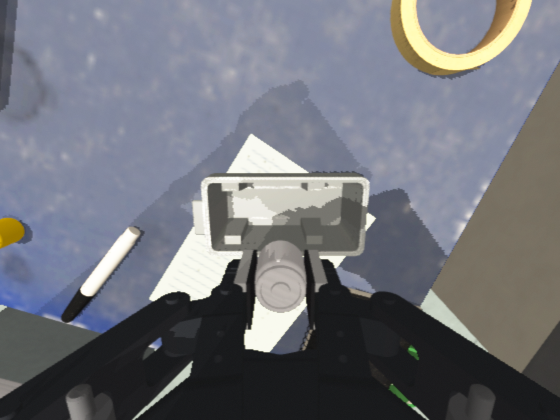

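The view shows the cartridge just above the upper bin's centre. The bin centre works out at (0.508, -0.275), turned 19.8°.

```bash
python3 -m handwheel '[[0.0016,0.03,-0.002,0,0,0,0],[0,0.04,0,0,0,0,0],[0,0.03,0,0,0,0,0],[0,0.018,0,0,0,0,0],[0,0.006,0,0,0,0,0],[0,0,0,0,0,0,0],[0,0,0,0,0,0,0]]'; python3 -m handwheel '[[0,0.0015,0,0,0,0,0],[0,0,0,0,0,0,0]]'
```

```text
time: 12.98
tool_pos: [0.5073, -0.2708, 0.017]
tcp_rot: [-0.353, 2.031, -2.034]
wrist_force: [-0.1, 1.4, 0.1]
width: 0.289
time: 13.22
tool_pos: [0.5064, -0.2703, 0.0146]
tcp_rot: [-0.354, 2.033, -2.034]
wrist_force: [-0.7, -0.4, -0.4]
width: 0.292
```

```bash
python3 -m handwheel '[[0,0.0015,0,0,0,0,0],[0,0,0,0,0,0,0]]'; python3 -m handwheel '[[0,0.0015,0,0,0,0,0],[0,0,0,0,0,0,0]]'
```

```text
time: 13.48
tool_pos: [0.5063, -0.2703, 0.0128]
tcp_rot: [-0.355, 2.033, -2.034]
wrist_force: [-0.4, -0.2, 0.6]
width: 0.284
time: 13.72
tool_pos: [0.5064, -0.2703, 0.0127]
tcp_rot: [-0.355, 2.033, -2.034]
wrist_force: [-2.4, 2.1, 10.5]
width: 0.292
```

Contact at TCP z = 0.0127. Releasing and rising.

```bash
python3 -m handwheel '[[0,0,0,0,0,0,0.5],[0,0,0,0,0,0,0.5],[0,0,0,0,0,0,0.5],[0,-0.02,0,0,0,0,0.5],[0,-0.04,0,0,0,0,0.5],[0,-0.05,0,0,0,0,0.5],[0,-0.02,0,0,0,0,0.5],[0,0,0,0,0,0,1]]'; python3 -m handwheel '[[0,0,0,0,0,0,1],[0,0,0,0,0,0,1]]'; python3 - <<'E'
from h import *
shot("f",("wrist",))
c=load("wrist_f");T=W(c);P=cloud(c,T)
m=(abs(P[...,0]-.51)<.08)&(abs(P[...,1]+.277)<.095)&(P[...,2]>.042)&(P[...,2]<.056)&(c["z_map"]>0)
print(cv2.minAreaRect((P[m][:,:2]*1000).astype(np.float32)))
rel([0.508,-0.2755,0.13],-np.pi+.346)
E
```

```text
time: 14.72
tool_pos: [0.5076, -0.271, 0.1437]
tcp_rot: [-0.351, 2.029, -2.035]
wrist_force: [0.4, 0.9, 0.2]
width: 0.694
time: 14.98
tool_pos: [0.5047, -0.2693, 0.1387]
tcp_rot: [-0.359, 2.038, -2.032]
wrist_force: [0.2, 0.9, 0.1]
width: 0.998
((505.8191833496094, -271.4087829589844), (68.76911926269531, 143.42710876464844), 19.76512336730957)
t15.03 shift(tool) [-0.0009  0.0089  0.0068] turn [4.0000e-04 1.5705e+00 4.3000e-03] | yaw now -1.225 q1,q6 [-0.53  0.69]
```

View pics/wrist_f.png

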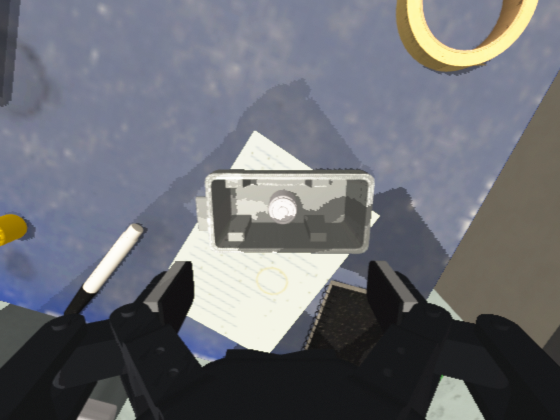

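The light cartridge stands in the upper bin at (282,208). Next I turn the jaws across the bin.

```bash
python3 -m handwheel '[[0,0,0.006,0,0.1745,0,1],[0,0,0,0,0.1745,0,1],[0,0,0,0,0.1745,0,1],[0,0,0,0,0.1745,0,1],[0,0,0,0,0.1745,0,1],[0,0,0,0,0.1745,0,1],[0,0,0,0,0.1745,0,1],[0,0,0,0,0.1745,0,1]]'; python3 -m handwheel '[[0,0,0,0,0.1745,0,1],[0,0,0,0,0,0,1],[0,0,0,0,0,0,1]]'; python3 - <<'E'
from h import *
rel([0.508,-0.2755,0.015],-np.pi+.346)
shot("g",("wrist",))
c=load("wrist_g");T=W(c);P=cloud(c,T)
m=(abs(P[...,0]-.51)<.08)&(abs(P[...,1]+.277)<.095)&(P[...,2]>.042)&(P[...,2]<.056)&(c["z_map"]>0)
print(cv2.minAreaRect((P[m][:,:2]*1000).astype(np.float32)))
E
```

```text
time: 16.02
tool_pos: [0.5075, -0.2754, 0.1396]
tcp_rot: [-0.917, -1.577, 1.577]
wrist_force: [-0.7, 0.4, -0.1]
width: 1.0
time: 16.4
tool_pos: [0.5078, -0.2756, 0.1404]
tcp_rot: [-1.022, -1.461, 1.461]
wrist_force: [0.1, 0.2, 0.1]
width: 0.998
t16.40 shift(tool) [-1.000e-04  1.254e-01 -3.000e-04] turn [-0.0008  0.0029  0.0009] | yaw now -2.7927 q1,q6 [-0.54  2.25]
((505.5420227050781, -271.0398254394531), (68.17526245117188, 142.6973876953125), 19.735485076904297)
```

View pics/wrist_g.png

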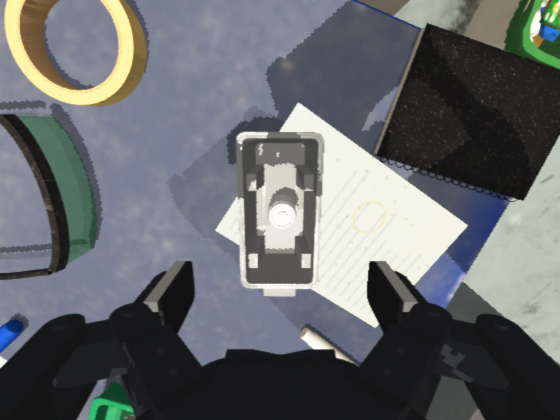

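The jaws are centred on the bin, at (281,215) against an axis at u=280. Descending to grip the skirt.

```bash
python3 -m handwheel '[[0,0.03,0,0,0,0,1],[0,0.04,0,0,0,0,1],[0,0.03,0,0,0,0,1],[0,0.018,0,0,0,0,1],[0,0.007,0,0,0,0,1],[0,0,0,0,0,0,1],[0,0,0,0,0,0,1]]'
```

```text
time: 17.32
tool_pos: [0.5093, -0.2765, 0.0175]
tcp_rot: [-1.028, -1.46, 1.46]
wrist_force: [-0.8, -1.0, 0.3]
width: 1.005
```

```bash
python3 -m handwheel '[[0,0,0,0,0,0,0],[0,0,0,0,0,0,0],[0,0,0,0,0,0,0],[0,0,0,0,0,0,0]]' 40; python3 - <<'E'
from h import *
shot("h",("wrist","side"))
E
```

```text
time: 17.82
tool_pos: [0.5091, -0.2764, 0.0175]
tcp_rot: [-1.027, -1.46, 1.46]
wrist_force: [-1.2, 0.8, 6.5]
width: 0.787
```

View pics/wrist_h.png

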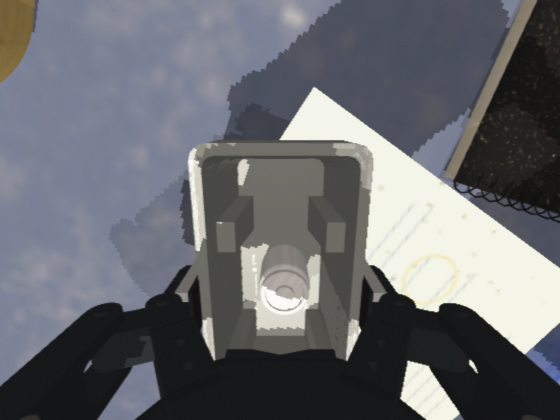

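The skirt is gripped (width 0.787, about 67 mm). Lifting.

```bash
python3 -m handwheel '[[0,-0.005,0,0,0,0,0],[0,-0.015,0,0,0,0,0],[0,-0.03,0,0,0,0,0],[0,-0.04,0,0,0,0,0],[0,-0.03,0,0,0,0,0],[0,-0.02,0,0,0,0,0],[0,0,0,0,0,0,0],[0,0,0,0,0,0,0]]'; python3 - <<'E'
from h import *
shot("i",("wrist","side"))
rel([0.567,0.105,0.16],0.042)
E
```

```text
time: 18.92
tool_pos: [0.5072, -0.2752, 0.1547]
tcp_rot: [-1.023, -1.459, 1.459]
wrist_force: [-0.6, 1.0, -3.2]
width: 0.786
t19.02 shift(tool) [ 0.3372 -0.0054 -0.1854] turn [ 0.0034 -2.8375  0.0037] | yaw now -2.7955 q1,q6 [-0.54  2.26]
```

View pics/wrist_i.png

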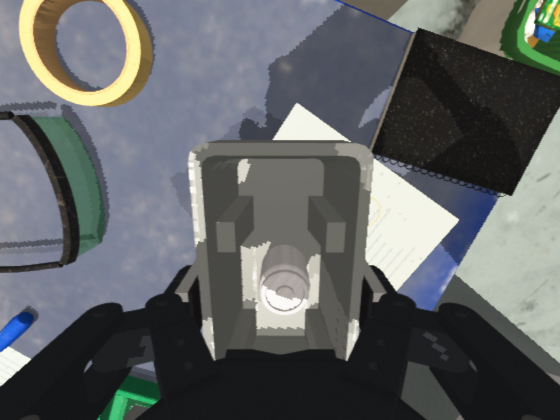

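View pics/side_i.png

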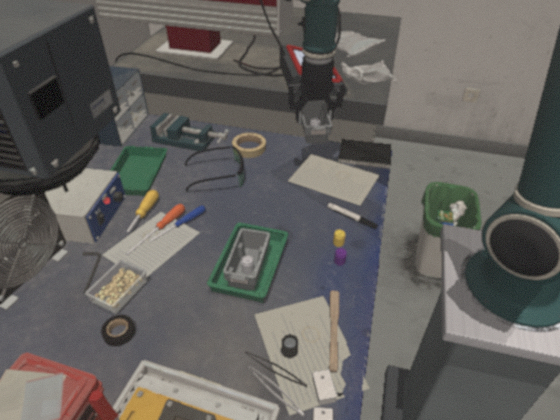

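The bin hangs level with its cartridge upright inside. Transporting it, then turning it.

```bash
python3 -m handwheel '[[0.02,-0.0007,-0.011,0,0,0,0],[0.045,-0.0007,-0.0247,0,0,0,0],[0.05,-0.0007,-0.0275,0,0,0,0],[0.05,-0.0007,-0.0275,0,0,0,0],[0.05,-0.0007,-0.0275,0,0,0,0],[0.05,-0.0007,-0.0275,0,0,0,0],[0.045,-0.0007,-0.0247,0,0,0,0],[0.0272,-0.0007,-0.015,0,-0.08,0,0]]'; python3 -m handwheel '[[0,0,0,0,-0.16,0,0],[0,0,0,0,-0.175,0,0],[0,0,0,0,-0.175,0,0],[0,0,0,0,-0.175,0,0],[0,0,0,0,-0.175,0,0],[0,0,0,0,-0.175,0,0],[0,0,0,0,-0.175,0,0],[0,0,0,0,-0.175,0,0]]'; python3 -m handwheel '[[0,0,0,0,-0.175,0,0],[0,0,0,0,-0.175,0,0],[0,0,0,0,-0.175,0,0],[0,0,0,0,-0.175,0,0],[0,0,0,0,-0.175,0,0],[0,0,0,0,-0.175,0,0],[0,0,0,0,-0.175,0,0],[0,0,0,0,-0.147,0,0]]'; python3 - <<'E'
from h import *
rel([0.567,0.105,0.16],0.042)
E
```

```text
time: 20.02
tool_pos: [0.548, 0.045, 0.1653]
tcp_rot: [-0.87, -1.665, 1.48]
wrist_force: [1.4, -0.9, -2.8]
width: 0.787
time: 21.02
tool_pos: [0.5482, 0.0442, 0.1654]
tcp_rot: [-0.314, 2.123, -1.912]
wrist_force: [-0.1, -0.5, -2.3]
width: 0.789
time: 22.02
tool_pos: [0.5482, 0.0442, 0.1654]
tcp_rot: [-1.178, 1.133, -1.038]
wrist_force: [0.2, -0.2, -2.7]
width: 0.785
t22.02 shift(tool) [-0.0566  0.0122  0.0271] turn [-0.0271  0.1025 -0.1052] | yaw now 0.1429 q1,q6 [-0.03 -0.23]
```

The translation made q6 saturate (2.55 range), which left a 0.1 rad tilt. I'll level the tool and finish the shift.

```bash
python3 -m handwheel '[[0,0,0,-0.0135,0.051,-0.0525,0],[0,0,0,-0.0135,0.051,-0.0525,0],[0,0,0,0,0,0,0],[0,0,0,0,0,0,0]]';  python3 - <<'E'
from h import *
rel([0.567,0.105,0.16],0.042)
E
```

```text
time: 22.52
tool_pos: [0.5486, 0.0437, 0.1658]
tcp_rot: [-1.226, 1.181, -1.181]
wrist_force: [-0.1, -0.5, -1.2]
width: 0.792
t22.52 shift(tool) [-0.0605  0.0059  0.0207] turn [-0.0007 -0.0036 -0.0007] | yaw now 0.0384 q1,q6 [ 0.03 -0.01]
```

```bash
python3 -m handwheel '[[-0.02,0.002,0.007,0,0,0,0],[-0.03,0.003,0.01,0,0,0,0],[-0.0105,0.001,0.0037,0,-0.0036,0,0],[0,0,0,0,0,0,0],[0,0,0,0,0,0,0]]';  python3 - <<'E'
from h import *
rel([0.567,0.105,0.16],0.042)
shot("j",("wrist","side","scene"))
for n in ("wrist_j","side_j","scene_j"):
    c=load(n);T=W(c);P=cloud(c,T); ok=c["z_map"]>0
    for nm,lo,hi in(("up",.178,.215),("low",.044,.06)):
        m=ok&(abs(P[...,0]-.567)<.06)&(abs(P[...,1]-.105)<.1)&(P[...,2]>lo)&(P[...,2]<hi)
        if m.sum()>20: print(n,nm,m.sum(),cv2.minAreaRect((P[m][:,:2]*1000).astype(np.float32)),np.median(P[m][:,2]))
E
```

```text
time: 23.15
tool_pos: [0.5675, 0.1039, 0.1603]
tcp_rot: [-1.227, 1.178, -1.18]
wrist_force: [0.2, 0.6, -2.0]
width: 0.786
t23.15 shift(tool) [-0.0011  0.0003 -0.0004] turn [-0.0012 -0.0016  0.0005] | yaw now 0.0404 q1,q6 [0.14 0.1 ]
wrist_j up 17986 ((566.936279296875, 117.58047485351562), (120.03102111816406, 104.94950866699219), 2.3125908374786377) 0.19375246427752682
wrist_j low 1052 ((563.6932983398438, 172.69093322753906), (67.38829040527344, 16.92687225341797), 2.253415822982788) 0.05391777463985514
side_j up 944 ((569.1731567382812, 110.61279296875), (110.37781524658203, 133.62440490722656), 21.964067459106445) 0.19057617349000122
side_j low 503 ((567.8836669921875, 109.4657211303711), (69.2591323852539, 143.90867614746094), 2.985387086868286) 0.05225948475887565
scene_j up 1013 ((568.9611206054688, 103.09518432617188), (115.1948013305664, 135.27696228027344), 2.7314813137054443) 0.18970206415672775
scene_j low 658 ((567.4280395507812, 109.13070678710938), (71.868408203125, 145.1427001953125), 3.0696260929107666) 0.05290832326240269
```

View pics/wrist_j.png

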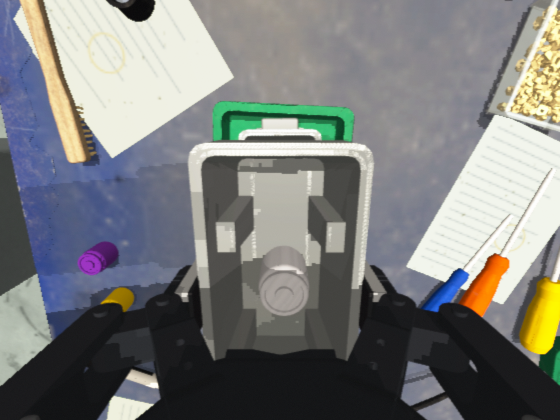

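View pics/side_j.png

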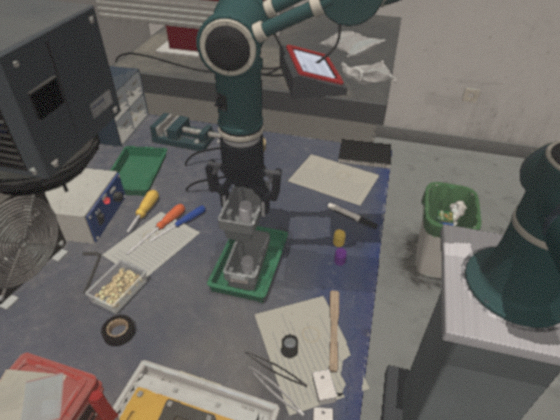

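```bash
python3 - <<'E'
from h import *
for n in ("wrist_j","side_j","scene_j","wrist_i"):
    c=load(n);T=W(c);P=cloud(c,T); ok=c["z_map"]>0
    cx,cy,a=(.567,.105,2.4) if n!="wrist_i" else (.507,-.275,19.8)
    a=np.radians(a); ex=np.array([np.cos(a),np.sin(a)]); ey=np.array([-np.sin(a),np.cos(a)])
    d=P[...,:2]-[cx,cy]; X=d@ex;Y=d@ey
    g=c["image"].astype(float); br=g.mean(-1)
    for nm,lo,hi in(("up",.185,.2),("low",.044,.06)):
        m=ok&(abs(X)<.045)&(abs(Y)<.1)&(P[...,2]>lo)&(P[...,2]<hi)&(br>95)&(g.max(-1)-g.min(-1)<35)
        if m.sum()<20: continue
        x,y=X[m]*1e3,Y[m]*1e3
        print(n,nm,m.sum(),"X",np.percentile(x,[.5,2,50,98,99.5]).round(1),"Y",np.percentile(y,[.5,2,98,99.5]).round(1),"z",np.percentile(P[m][:,2],[5,50,95]).round(4))
        if nm=="up":
            A=np.c_[x,y,np.ones(m.sum())]/1; top=P[m][:,2]*1e3>np.percentile(P[m][:,2]*1e3,50); print("  plane",np.linalg.lstsq(A[top],P[m][top,2]*1e3,rcond=None)[0].round(4))
a=load("side_j")["image"][:,:,::-1]; b=load("scene_j")["image"][:,:,::-1]
cv2.imwrite("pics/z3.png",np.hstack([cv2.resize(a[150:310,190:310],None,fx=3.3,fy=3.3),cv2.resize(b[120:280,180:300],None,fx=3.3,fy=3.3)]))
E
```

```text
wrist_j up 7161 X [-39.9 -37.6   0.4  36.2  38.8] Y [-25.5 -20.4  64.9  65. ] z [0.1928 0.1944 0.1955]
  plane [ 7.000000e-04 -4.100000e-03  1.951067e+02]
wrist_j low 986 X [-33.3 -31.7  -0.4  30.4  32.2] Y [59.7 60.5 76.2 76.2] z [0.052  0.054  0.0552]
side_j up 218 X [-39.  -38.4  -1.5  37.1  38.1] Y [ 5.5  7.3 64.5 65. ] z [0.19   0.1932 0.1953]
  plane [ 1.400000e-03 -1.400000e-02  1.948593e+02]
side_j low 266 X [-33.4 -33.3   6.3  34.4  35.2] Y [-23.  -16.5  75.8  76.3] z [0.0488 0.0528 0.0551]
scene_j up 301 X [-38.9 -36.1   0.5  35.6  37.6] Y [-69.1 -66.9  64.9  65.2] z [0.1854 0.1949 0.1974]
  plane [-1.000000e-03 -7.100000e-03  1.966667e+02]
scene_j low 323 X [-34.1 -33.5   2.8  34.8  35.6] Y [-63.8 -61.9  75.2  75.9] z [0.0449 0.0552 0.0574]
wrist_i up 7057 X [-39.8 -37.9  -2.1  36.5  38.5] Y [-65.5 -65.4  22.4  27.3] z [0.1877 0.1887 0.1916]
  plane [1.500000e-03 2.170000e-02 1.906586e+02]
```

View pics/z3.png

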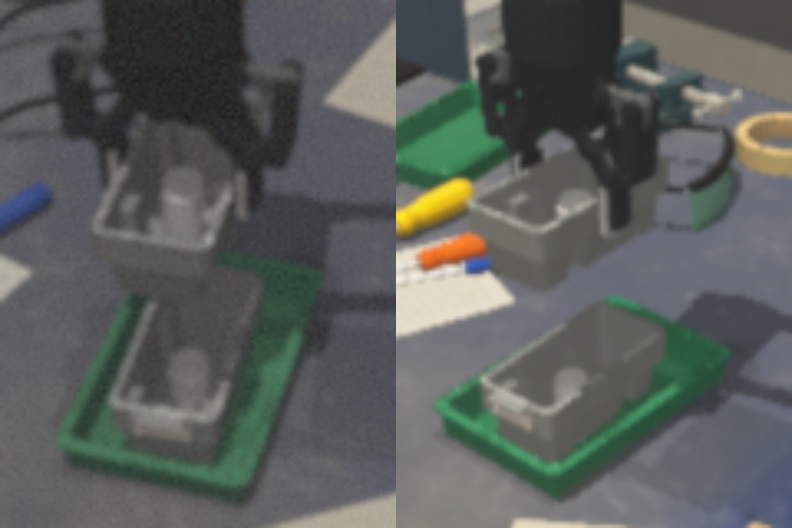

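```bash
python3 - <<'E'
from h import *
a=np.radians(2.4); ex=np.array([np.cos(a),np.sin(a)]); ey=np.array([-np.sin(a),np.cos(a)])
for n in ("wrist_j","side_j","scene_j","wrist_c"):
    c=load(n);T=W(c);P=cloud(c,T); ok=c["z_map"]>0
    d=P[...,:2]-[.567,.105]; X=d@ex;Y=d@ey
    g=c["image"].astype(float)
    for nm,lo,hi,y0 in(("up",.187,.2,.03),("low",.046,.058,.03)):
        m=ok&(abs(X)<.045)&(Y>y0)&(Y<.068)&(P[...,2]>lo)&(P[...,2]<hi)&(g.max(-1)-g.min(-1)<40)
        if m.sum()<20: continue
        q=P[m][:,:2].astype(np.float32)*1000
        print(n,nm,m.sum(),(X[m]*1e3).min().round(1),(X[m]*1e3).max().round(1),np.percentile(X[m]*1e3,[1,99]).round(1),cv2.minAreaRect(q)[2])
E
```

```text
wrist_j up 5429 -34.6 33.9 [-34.1  33.4] 2.4128541946411133
wrist_j low 603 -34.2 32.5 [-33.3  31.7] 2.403693199157715
side_j up 239 -33.1 35.3 [-33.   34.6] 1.906158208847046
side_j low 181 -33.5 35.2 [-33.4  34.9] 1.9691678285598755
scene_j up 215 -34.7 35.7 [-34.4  34.1] 1.5156869888305664
scene_j low 175 -35.0 35.1 [-34.6  34.6] 2.676055908203125
wrist_c up 3552 1.0 13.3 [ 2.3 12.1] 87.9149398803711
wrist_c low 1713 -35.1 33.4 [-34.4  33.2] 89.53230285644531
```

The upper bin needs +2 mm along world y, with x and angle matching. I'll correct that while descending and check above the rim.

```bash
python3 -m handwheel '[[-0.002,0.02,0,0,0,0,0],[0,0.025,0,0,0,0,0],[0,0.02,0,0,0,0,0],[0,0.01,0,0,0,0,0],[0,0,0,0,0,0,0],[0,0,0,0,0,0,0]]';  python3 - <<'E'
from h import *
rel([0.567,0.107,0.0595],0.042)
shot("k",("wrist","side","scene"))
a=np.radians(2.4); ex=np.array([np.cos(a),np.sin(a)]); ey=np.array([-np.sin(a),np.cos(a)])
for n in ("wrist_k","side_k","scene_k"):
    c=load(n);T=W(c);P=cloud(c,T); ok=c["z_map"]>0
    d=P[...,:2]-[.567,.105]; X=d@ex;Y=d@ey
    g=c["image"].astype(float)
    for nm,lo,hi,y0 in(("up",.112,.13,.03),("low",.046,.058,.03)):
        m=ok&(abs(X)<.045)&(Y>y0)&(Y<.088)&(P[...,2]>lo)&(P[...,2]<hi)&(g.max(-1)-g.min(-1)<40)
        if m.sum()<20: continue
        print(n,nm,m.sum(),np.percentile(X[m]*1e3,[.5,99.5]).round(1),"Ymax",np.percentile(Y[m]*1e3,[99,99.8]).round(1),np.median(P[m][:,2]).round(4))
E
```

```text
time: 24.05
tool_pos: [0.5686, 0.1064, 0.0862]
tcp_rot: [-1.226, 1.177, -1.181]
wrist_force: [-0.4, -0.3, -1.4]
width: 0.789
t24.05 shift(tool) [-0.0006  0.0267 -0.0016] turn [-0.0032 -0.0016 -0.    ] | yaw now 0.0404 q1,q6 [0.14 0.1 ]
wrist_k up 5789 [-33.1  34.6] Ymax [67.5 67.5] 0.12
wrist_k low 1278 [-30.   28.5] Ymax [76.1 76.2] 0.054
side_k up 239 [-31.8  36.4] Ymax [68.4 68.5] 0.1186
side_k low 228 [-33.4  34.8] Ymax [76.2 76.8] 0.0526
scene_k up 228 [-32.6  35.7] Ymax [68.5 69.2] 0.1203
scene_k low 202 [-34.5  34.4] Ymax [75.9 76.4] 0.0548
```

View pics/wrist_k.png

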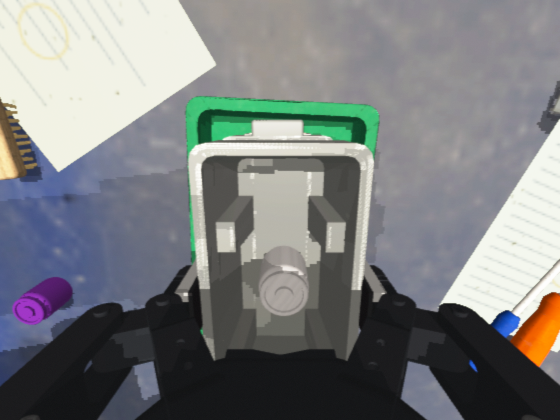

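```bash
python3 -m handwheel '[[0.0005,0.008,-0.0008,0,0,0,0],[0,0.008,0,0,0,0,0],[0,0.003,0,0,0,0,0],[0,0,0,0,0,0,0],[0,0,0,0,0,0,0]]';  python3 - <<'E'
from h import *
rel([0.567,0.106,0.0595],0.042)
shot("l",("wrist","side","scene"))
a=np.radians(2.4); ex=np.array([np.cos(a),np.sin(a)]); ey=np.array([-np.sin(a),np.cos(a)])
for n in ("wrist_l","side_l","scene_l"):
    c=load(n);T=W(c);P=cloud(c,T); ok=c["z_map"]>0
    d=P[...,:2]-[.567,.105]; X=d@ex;Y=d@ey
    g=c["image"].astype(float)
    for nm,lo,hi,y0 in(("up",.092,.11,.03),("low",.046,.058,.03)):
        m=ok&(abs(X)<.045)&(Y>y0)&(Y<.088)&(P[...,2]>lo)&(P[...,2]<hi)&(g.max(-1)-g.min(-1)<40)
        if m.sum()<20: continue
        print(n,nm,m.sum(),np.percentile(X[m]*1e3,[.5,99.5]).round(1),"Ymax",np.percentile(Y[m]*1e3,[99,99.8]).round(1),np.median(P[m][:,2]).round(4))
E
```

```text
time: 24.82
tool_pos: [0.5672, 0.1058, 0.0665]
tcp_rot: [-1.227, 1.178, -1.18]
wrist_force: [0.4, -0.2, -2.5]
width: 0.787
t24.82 shift(tool) [-0.0002  0.007  -0.0002] turn [-0.0019 -0.0016  0.0001] | yaw now 0.0404 q1,q6 [0.14 0.1 ]
wrist_l up 5752 [-34.5  33.1] Ymax [66.9 67. ] 0.1003
wrist_l low 5722 [-26.3  25.2] Ymax [75.8 76.3] 0.051
side_l up 235 [-33.1  35.3] Ymax [67.9 68.1] 0.0985
side_l low 296 [-33.4  34.8] Ymax [76.7 77.1] 0.0529
scene_l up 223 [-34.  35.] Ymax [67.5 67.9] 0.0998
scene_l low 226 [-34.6  33.5] Ymax [75.4 75.9] 0.055
```

The bins are aligned within about 0.5 mm. Final slow descent.

```bash
python3 -m handwheel '[[0,0.002,0,0,0,0,0],[0,0.002,0,0,0,0,0],[0,0.001,0,0,0,0,0],[0,0,0,0,0,0,0]]'; python3 -m handwheel '[[0,0.001,0,0,0,0,0],[0,0,0,0,0,0,0]]'; python3 -m handwheel '[[0,0.001,0,0,0,0,0],[0,0,0,0,0,0,0]]'
```

```text
time: 25.48
tool_pos: [0.5669, 0.1057, 0.0612]
tcp_rot: [-1.227, 1.178, -1.18]
wrist_force: [0.1, 0.1, -2.6]
width: 0.788
time: 25.72
tool_pos: [0.567, 0.1058, 0.0603]
tcp_rot: [-1.227, 1.178, -1.18]
wrist_force: [-0.3, 0.4, -2.2]
width: 0.787
time: 25.98
tool_pos: [0.5672, 0.1058, 0.06]
tcp_rot: [-1.227, 1.178, -1.18]
wrist_force: [-1.9, 1.0, 2.6]
width: 0.788
```

Contact at TCP z = 0.060, as predicted. Releasing.

```bash
python3 -m handwheel '[[0,0,0,0,0,0,0.9],[0,0,0,0,0,0,1],[0,0,0,0,0,0,1],[0,0,0,0,0,0,1]]'; python3 - <<'E'
from h import *
shot("m",("wrist","side"))
E
```

```text
time: 26.48
tool_pos: [0.5671, 0.1058, 0.0594]
tcp_rot: [-1.227, 1.178, -1.18]
wrist_force: [0.2, -1.1, -0.6]
width: 0.998
```

View pics/wrist_m.png

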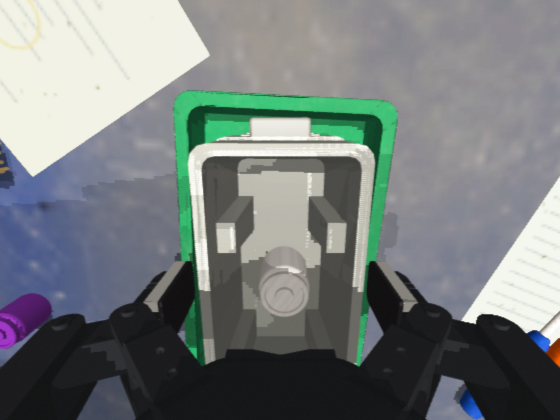

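The fingers are clear on both sides. Rising straight up and checking.

```bash
python3 -m handwheel '[[0,-0.005,0,0,0,0,1],[0,-0.02,0,0,0,0,1],[0,-0.04,0,0,0,0,1],[0,-0.05,0,0,0,0,1],[0,-0.04,0,0,0,0,1],[0,0,0,0,0,0,1],[0,0,0,0,0,0,1]]'; python3 - <<'E'
from h import *
shot("n",("wrist","side","scene"))
a=np.radians(2.4); ex=np.array([np.cos(a),np.sin(a)]); ey=np.array([-np.sin(a),np.cos(a)])
for n in ("wrist_n","side_n","scene_n"):
    c=load(n);T=W(c);P=cloud(c,T); ok=c["z_map"]>0
    d=P[...,:2]-[.567,.105]; X=d@ex;Y=d@ey
    g=c["image"].astype(float)
    m=ok&(abs(X)<.05)&(abs(Y)<.09)&(P[...,2]>.086)&(P[...,2]<.105)&(g.max(-1)-g.min(-1)<40)
    print(n,m.sum(),cv2.minAreaRect(P[m][:,:2].astype(np.float32)*1000), np.percentile(Y[m],[.5,99.5]).round(4),np.median(P[m][:,2]).round(4))
    A=np.c_[X[m],Y[m],np.ones(m.sum())]; z=P[m][:,2]; k=z>np.median(z)-.002; print(" slope",np.linalg.lstsq(A[k],z[k],rcond=None)[0].round(4))
    m=ok&(abs(X)<.05)&(Y>.07)&(Y<.088)&(P[...,2]>.046)&(P[...,2]<.06)&(g.max(-1)-g.min(-1)<40)
    print("  tab Ymax",np.percentile(Y[m],99).round(4))
a=load("side_n")["image"][:,:,::-1]; b=load("scene_n")["image"][:,:,::-1]
cv2.imwrite("pics/z4.png",np.hstack([cv2.resize(a[180:310,200:310],None,fx=3.6,fy=3.6),cv2.resize(b[170:300,180:290],None,fx=3.6,fy=3.6)]))
E
```

```text
time: 27.45
tool_pos: [0.5668, 0.1058, 0.2153]
tcp_rot: [-1.226, 1.177, -1.181]
wrist_force: [-0.3, -0.3, 0.1]
width: 1.0
wrist_n 2970 ((566.8636474609375, 99.58184814453125), (68.12545776367188, 143.06944274902344), 2.3052759170532227) [-0.0757  0.0661] 0.0938
 slope [ 0.0014 -0.0001  0.0941]
  tab Ymax 0.0765
side_n 585 ((568.330322265625, 100.64822387695312), (68.97893524169922, 145.54518127441406), 2.023531198501587) [-0.0756  0.0678] 0.0925
 slope [-0.0046 -0.001   0.0931]
  tab Ymax 0.0769
scene_n 607 ((567.69921875, 99.32801818847656), (70.95734405517578, 146.32371520996094), 1.9833091497421265) [-0.0762  0.0668] 0.0934
 slope [-0.0002 -0.0031  0.0949]
  tab Ymax 0.076
```

View pics/wrist_n.png

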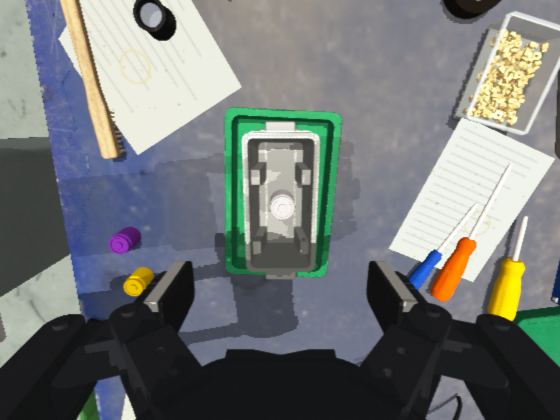

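View pics/z4.png

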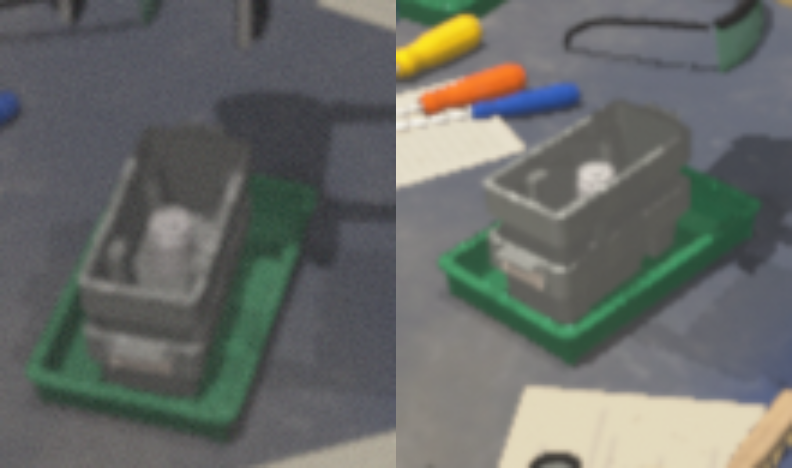

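View pics/side_n.png

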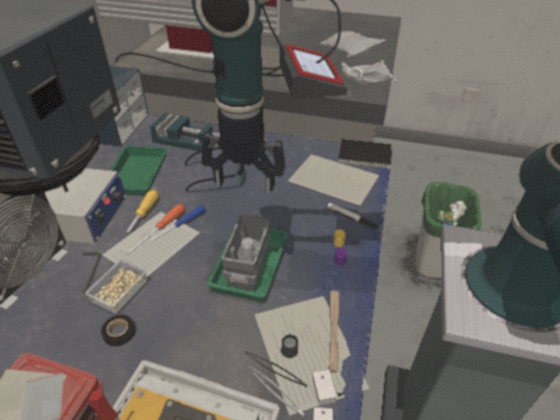

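The upper bin's rim is at 0.094 m (0.040 m above the lower bin's) and level. The tabs are opposed, and the cartridge at (283,207) is upright. Handing in.

```bash
python3 - <<'E'
from workcell import workorder
print(workorder.finish_job())
E
```

```text
the job is handed in; nothing more can be done
None
```

I handed the job in at about 27.6 s. The heavy cartridge is in the lower bin, and the light one is in the upper bin, which rests on top turned end for end. No verdict was reported.

- **Weighing:** the first cartridge pulled about 3.4 N at the wrist, so it is the heavy one. The other pulled about 0.6 N.
- **Setting down:** the upper bin touched at TCP height 0.060 m, as predicted. The wrist force changed by about 5 N, so it was set down gently.
- **Last checks:**
  - The upper rim is at about 0.094 m, which means the bin sits on the ledges rather than nesting.
  - Its slope is under 0.005 rad, and its centre is within 1–2 mm of the lower bin's.
  - The tabs are at opposite ends, and the light cartridge stands upright.
  - The gripper is clear of everything.
- **Not measured:**
  - I judged the loupe, tape roll and marker only from the pictures; the loupe and marker look unmoved, and the roll was hidden or out of view in the last ones.
  - The heavy cartridge is hidden under the upper bin. I last saw it standing, just before the upper bin came down.
- **Problems:**
  - Carrying the bin across drove the last joint to its limit. That tilted the bin about 0.1 rad in mid-air, and I levelled it before lowering.
  - The cameras disagreed with each other by about 1–2 mm.

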